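# Kit tweezers set to the mark over the sample dish

## Task

Swing the hasp off the white kit case's catch so that its lid springs open, and lift the sprung tweezers out by their black grip pads. Carry them over the white sample dish and squeeze them until the swinging arm lies between the two dark lines of the cross gauge (tips 20 mm apart), both tips above the dish and about 10 to 15 cm over the worktop; keep the dish and the other kitchenware where they stand. Finish while still holding: the program ends with the tweezers in the grip, that gap held steady over the dish, nothing put down or let go.

Things in the scene. Friction and masses are not known exactly. Their poses are not given: they have to be found in the camera images.
- case: White kit case, fixed, 240 (x) x 150 (y) x 52 mm tall with the lid shut. Origin: centre of its underside. Lid hinged along its +y long side, hasp on its -y long side. The base is a tray: walls 4 mm thick, 30 mm tall, floor at 5 mm; two black ribs across it, 6 mm wide, tops at 24 mm, at case x = -65 and +33 mm, carry the tweezers; between them the floor is free for fingers.
- lid (a joint): Lid, 0 shut to 1.85 rad wide open (then it stands up along the case's +y side, 150 mm tall, leaning outwards). A spring opens it by itself in 1 to 3 s once the hasp is off its catch: a steel tongue 24 mm wide, sticking out 22 mm from the middle of the lid's -y side. It cannot open while the hasp is over the tongue.
- hasp (a joint): Hasp: flat steel bar lying level over the lid's tongue, swinging horizontally about an upright pin. 0 = along the case's +x, over the tongue; it grows as the free end swings outwards (clockwise from above, away from the lid); clear of the tongue from 0.4 rad, stop at 1.7 rad. It stays where it is left; light friction.
- hasp_hinge (a point): Axis of the hasp's pin, at the height of the bar (43 mm): 50 mm to case -x and 88 mm to case -y of the case's origin.
- hasp_post (a point): Top centre of the upright round steel post at the hasp's free end, 65 mm from the pin: 12 mm across, it stands 43 mm above the bar, its top 90 mm above the worktop.
- tweezers: Sprung steel serving tweezers, 190 mm long, about 90 g, loose on the ribs. Origin: the hinge at their tail, at the blades' lower edge (24 mm up at the start); x runs midway between the open arms to the tips, z up. Two straight arms 4 mm thick, 14 mm high; the left (+y) one is fixed in this frame, the right one swings. 36 mm wide over the grip pads when open, about 20 mm at the marked gap.
- tweezer_arm (a joint): Swing of the right arm: 0 = open (tips 49 mm apart), grows as squeezed: 0.154 rad = marked gap (20 mm), 0.25 rad = almost shut. Tip gap falls 1.9 mm per 0.01 rad, and 1.9 mm per mm the fingers close on the pads. The spring takes about 3 N at the pads to start moving, 6 N at the mark, and opens the arms when let go.
- tip_a (a point): Inner face of the left (fixed) arm's tip, mid-height of the blade, 190 mm from the tail.
- tip_b (a point): Inner face of the right (moving) arm's tip, likewise; the tip gap is the distance from tip_a.
- grip_a (a point): Middle of the outer face of the left arm's grip pad, black and ribbed, 34 mm long, 16 mm high, 100 mm from the tail (31 mm above the worktop at the start). Squeeze the two pads from both sides.
- grip_b (a point): Outer face of the right arm's grip pad, its middle.
- gauge (a point): Cross gauge: white strip 12 x 58 mm, 164 mm from the tail, fixed to the left arm and passing under the right arm. This point lies midway between its two dark lines (8.6 mm apart inside); with the right arm between them the tips are 20 mm apart.
- dish: Low white round sample dish, 100 mm across, 16 mm tall, loose; origin: centre of its underside.
- mug: Bystander: white mug with a handle, 76 mm across, 90 mm tall; origin: centre of its underside, or its lower side as it lies.
- sample_jar: Bystander: small clear lidded jar, 50 mm across, 60 mm tall; origin: centre of its underside, or its lower side as it lies.
- spoon: Bystander: steel spoon, 180 mm long, lying flat; origin: centre of its underside, or its lower side as it lies.
- tumbler: Bystander: glass tumbler, 64 mm across, 100 mm tall; origin: centre of its underside, or its lower side as it lies.
- soap_bottle: Bystander: white bottle, 66 mm across, 180 mm tall; origin: centre of its underside, or its lower side as it lies.
- spice_jar: Bystander: amber jar with a steel cap, 50 mm across, 90 mm tall; origin: centre of its underside, or its lower side as it lies.
- bowl: Bystander: steel bowl, 130 mm across, 55 mm tall; origin: centre of its underside, or its lower side as it lies.
Mind the look-alikes: they are no part of the job. Of the things that look like the dish, the middle-sized one is meant.

How it is judged:
On the way, in this order (a step that is already met when the one before it is completed fails the run):
1. the hasp is swung off the catch and the lid has sprung open (value of joint hasp above 0.45 rad and value of joint lid above 1.2 rad), for 0.2 s.
2. the tweezers are lifted clear of the case in the fingers (height (world z) of each of tip_a, tip_b above 0.07 m and contact force between tweezers and the fingers above 1 N and contact force between tweezers and case below 0.2 N), for 0.2 s.
3. the tips are held at the marked gap over the dish (all of step 1 and all of step 2 and contact force between tweezers and dish below 0.2 N and linear speed of tweezers below 0.03 m/s and velocity of joint tweezer_arm between -0.06 and 0.06 rad/s and height (world z) of each of tip_a, tip_b below 0.22 m and distance between tip_a and tip_b between 0.017 and 0.023 m and horizontal distance between each of tip_a, tip_b and dish below 0.042 m), for 0.5 s.
At the end, for the whole second after the job is handed in: Hasp off (over 0.45 rad), lid open (over 1.2 rad); tweezers in the fingers (over 1 N), at rest, touching neither case nor dish; both tips 70 to 220 mm above the worktop and within 42 mm horizontally of the dish centre; tip gap 17 to 23 mm, steady (below 0.06 rad/s) (all of step 3); the arm keeps its last pose, push and grip.
It fails at once if the dish is pushed more than 20 mm (distance of dish from where it was at the start of the episode above 0.02 m).
It fails at once if other kitchenware is pushed more than 30 mm or knocked over (distance of any of mug, sample_jar, spoon, tumbler, soap_bottle, spice_jar, bowl from where it was at the start of the episode above 0.03 m or angle between any of mug, sample_jar, tumbler, soap_bottle, spice_jar, bowl's own z axis and vertical above 0.5 rad).
It also fails if it takes over 48 s, if anything falls off the work surface, if the arm or the gripper's body presses on something with over 40 N, if the wrist force passes 120 N, or if a joint passes its speed limit or range.

## Robot

A 6-joint arm with a two-finger parallel gripper is mounted at the origin on the work surface. World frame = base frame: x ahead of the robot, y to its left, z up, the work surface at z = 0. Lengths are in m, angles in rad, forces in N, time in s.
With the tool pointing down it reaches from about 0.35 to 0.775 m from the base axis. Payload 5.5 kg.
Tool frame: the origin (TCP) lies midway between the tips of the shut fingers; the grasp point (between the pads) lies 19 mm behind it; x points along the fingers, y is the direction in which the jaws open and shut, and the axes are right-handed (so a half turn about x gives the same grasp; the last joint's range is limited). The gripper opens to 85 mm and grips with 20 to 120 N. Pads are 22 mm wide; open, the fingers measure 114 mm over their backs; the gripper's body (76 mm by 85 mm) begins 54 mm behind the grasp point. The pads swing forward as they close: fully open they stand 13 mm farther back than shut.
Start: joints at [-1.332, 0.313, 0.046, 1.304, 0, 1.431], TCP at [0.213, -0.534, 0.231] pointing down, gripper open.
Joint ranges: [-2.76, 2.76], [-0.86, 1.69], [-1.03, 1.26], [-2.2, 2.34], [-1.47, 1.5], [-3.14, 3.14]. Speed limits (rad/s): [2.57, 2.57, 3.14, 3.14, 3.14, 3.14].

## Interface

Orientations are given as [roll, pitch, yaw] about the fixed x, y, z axes, in that order (R = Rz(yaw) Ry(pitch) Rx(roll)).
In Python, from bench import env gives the robot as it stands. The module is installed in compiled form; this text tells all that it offers.
- The arm moves only by the tool jog_arm, never from a script. Its argument "rows" is a list that holds one entry, the list of rows, each a list of 7 numbers: the shift along the tool's x, y, z in units of 0.2 m (1.0 is 0.2 m), then the turn, a rotation vector about the tool's x, y, z in units of pi/2 rad (1.0 is pi/2 rad), then the finger opening in mm, from 0 to 85.4. In form: [[[dx, dy, dz, rx, ry, rz, hand], ...]]. A call has 1 to 20 rows; each row is the pose to reach, as a shift and turn from the pose commanded when the call began, along the tool's axes at that moment; what a row does not reach only later rows make up. A row lasts 1/12 s, in which the tool goes at most 41.7 mm and 7.16 degrees, less where a joint would pass 70% of its speed; a pose out of reach is approached as far as the arm can. A call with a number of a shift or a turn outside -1 to 1 is refused whole. A call with a gripper value outside its range is refused whole. The fingers move at their own pace and stop on an object; "grip_force" is the grip in N (left out, the last holds). Time passes only in rows, so rows that repeat a pose let the fingers close. It gives the time, the measured TCP pose, the force and the opening at its end, in the units of the state.
- env.get_state(): the state, without advancing time (a new reading comes with each control period).
- env.snapshot(name): name is "side" or "top"; returns a dict with "frame" (420x560x3 uint8, blue, green, red), "range_z" (420x560 float32, m along the optical axis (not along the pixel's ray), 0 where there is no reading), "camera_matrix" (3x3 intrinsics, pixels), "T" (4x4, takes a point from camera to world coordinates). Camera axes: x right, y down, z forward; pixel columns grow to the right and rows downward; lengths in m; the calibration is good to about 2 mm. A picture is of the moment at which its call begins.
- env.finish_job(): hands the job in, once; it reports no verdict.
Trained networks look in a picture, given as the dict that the camera call returned (one of the last four; its "shot" number tells which), for a name from the list of things; names that differ only in an ending like _2 or _b are one class to them, and where a whole thing is asked for, a point or a joint stands for the part that bears it (a point fixed in the world has none). Each returns a list of dicts, best first, with "p" (0 to 1); they miss things now and then, are a little off and sometimes report something else, mostly with a low value. They report only what shows in the picture. A call takes as long as a camera call. They do not tell look-alikes from the thing itself.
- env.search_frame(picture, thing): "extent" ([left, top, width, height] in pixels, round what is visible of it).
- env.landmark_of(picture, thing): "location" ([column, row] in pixels: a listed point, or the origin of a listed thing).
The state is a dict: "time_s": time; "qpos": joint angles; "dq": joint speeds; "tau": joint torques, N m; "eef_pos": TCP position; "tcp_rot": TCP orientation; "force": force on the tool from outside, world axes, zero at the start; "torque": the same for the moment, N m; "width": finger opening in m.
Only numpy, scipy, OpenCV 4.12 (cv2) and the standard library are available. Lean on these libraries where they do the work, as an engineer would, in place of code of your own. Each camera call takes 0.05 s, during which the arm holds its last target.

## Working session

There is one attempt and no reset: what is moved stays moved. The work goes in short steps, Python scripts to look and compute and a tool call to move; the robot and the scene stay as the last step left them, time stands still between calls to the robot, and variables do not carry over. Pictures are saved under pics/ and viewed, and the job is handed in when it is done.

Besides the shell and the picture viewer there is one more tool, called after "Emit:" in YAML: its name, and indented under it one key for each argument. jog_arm: Moves the arm, as the interface text tells. Shifts and turns lie within -1 to 1; 1 stands for 0.2 m of shift or pi/2 rad of turn. Its arguments: {"type":"object","properties":{"rows":{"type":"array"},"grip_force":{"type":"number"}},"required":["rows"]}

```bash
mkdir -p pics
cat > h.py <<'E'
import numpy as np, cv2
from scipy.spatial.transform import Rotation as R
from bench import env
def px2w(s,u,v,z=None):
    K=s["camera_matrix"];T=s["T"]
    if z is None:
        d=s["range_z"][int(round(v)),int(round(u))]
        p=np.array([(u-K[0,2])/K[0,0]*d,(v-K[1,2])/K[1,1]*d,d,1]); return (T@p)[:3]
    r=T[:3,:3]@np.array([(u-K[0,2])/K[0,0],(v-K[1,2])/K[1,1],1]);o=T[:3,3]
    return o+r*(z-o[2])/r[2]
def w2px(s,p):
    q=np.linalg.inv(s["T"])@np.append(p,1);k=s["camera_matrix"]@q[:3];return k[:2]/k[2]
E
python3 - <<'E'
from h import *
st=env.get_state();print({k:np.round(v,3) for k,v in st.items()})
for n in("top","side"):
    s=env.snapshot(n);cv2.imwrite(f"pics/{n}0.png",s["frame"]);print(n,np.round(s["T"],3).tolist(),s["camera_matrix"].tolist())
    for t in["case","lid","hasp","hasp_hinge","hasp_post","tweezers","dish","mug","sample_jar","spoon","tumbler","soap_bottle","spice_jar","bowl"]:
        l=env.landmark_of(s,t)
        print(t,[(np.round(a["location"],1).tolist(),round(a["p"],2),np.round(px2w(s,*a["location"]),3).tolist()) for a in l[:4]])
E
```

```text
{'time_s': np.float64(0.0), 'qpos': array([-1.332,  0.314,  0.045,  1.304,  0.   ,  1.431]), 'dq': array([-0.   ,  0.002,  0.001,  0.001, -0.001, -0.   ]), 'tau': array([-0.0000e+00, -4.8063e+01,  2.9853e+01,  2.0000e-02, -0.0000e+00,
        0.0000e+00]), 'eef_pos': array([ 0.213, -0.534,  0.23 ]), 'tcp_rot': array([-1.717,  1.569,  1.804]), 'force': array([-0.006,  0.408, -0.453]), 'torque': array([-0.033,  0.03 ,  0.044]), 'width': np.float64(0.085)}
top [[0.019, -0.999, 0.034, 0.536], [-1.0, -0.019, -0.004, -0.002], [0.004, -0.034, -0.999, 1.243], [0.0, 0.0, 0.0, 1.0]] [[432.4844286325314, 0.0, 278.3195147920545], [0.0, 432.4844286325314, 199.36201409718507], [0.0, 0.0, 1.0]]
case [([404.6, 249.0], 0.44, [0.446, -0.355, 0.057])]Traceback (most recent call last):
  File "<stdin>", line 6, in <module>
ValueError: it knows: bowl, case, dish, gauge, grip, hasp_hinge, hasp_post, mug, sample_jar, soap_bottle, spice_jar, spoon, tip, tumbler, tweezers
```

Run:
```python
from h import *
for n in("top","side"):
    s=env.snapshot(n);cv2.imwrite(f"pics/{n}0.png",s["frame"]);print(n,np.round(s["T"],3).tolist())
    for t in["case","hasp_hinge","hasp_post","dish","mug","sample_jar","spoon","tumbler","soap_bottle","spice_jar","bowl"]:
        l=env.landmark_of(s,t)
        print(t,[(np.round(a["location"],1).tolist(),round(a["p"],2),np.round(px2w(s,*a["location"]),3).tolist()) for a in l[:4]])
```

```text
top [[0.019, -0.999, 0.034, 0.536], [-1.0, -0.019, -0.004, -0.002], [0.004, -0.034, -0.999, 1.243], [0.0, 0.0, 0.0, 1.0]]
case [([217.2, 210.3], 0.67, [0.543, 0.161, 0.051])]
hasp_hinge [([248.9, 226.1], 0.67, [0.501, 0.074, 0.042]), ([320.7, 263.5], 0.48, [0.398, -0.13, 0.018])]
hasp_post [([251.0, 201.6], 0.6, [0.568, 0.068, 0.065])]
dish [([358.5, 119.3], 0.94, [0.813, -0.234, 0.004]), ([411.7, 215.5], 0.65, [0.539, -0.389, 0.008]), ([360.3, 200.7], 0.59, [0.578, -0.241, 0.01])]
mug []
sample_jar [([402.9, 251.3], 0.58, [0.44, -0.349, 0.059])]
spoon [([321.4, 266.1], 0.61, [0.389, -0.134, -0.002])]
tumbler [([412.1, 170.8], 0.9, [0.661, -0.372, 0.063]), ([293.5, 132.5], 0.52, [0.771, -0.047, 0.006]), ([252.1, 202.4], 0.48, [0.567, 0.066, 0.041])]
soap_bottle [([454.4, 220.5], 0.56, [0.527, -0.495, 0.046])]
spice_jar [([248.8, 127.1], 0.63, [0.767, 0.076, 0.092])]
bowl [([88.6, 204.5], 0.76, [0.552, 0.535, 0.007]), ([458.8, 220.4], 0.58, [0.528, -0.493, 0.081])]
side [[0.994, -0.062, 0.086, 0.496], [-0.106, -0.509, 0.854, -0.926], [-0.009, -0.859, -0.512, 0.643], [0.0, 0.0, 0.0, 1.0]]
case [([262.4, 211.8], 0.77, [0.539, 0.071, 0.046])]
hasp_hinge [([254.8, 212.7], 0.75, [0.518, 0.067, 0.047])]
hasp_post []
dish [([294.5, 301.3], 0.76, [0.588, -0.251, 0.005]), ([390.8, 288.6], 0.65, [0.81, -0.241, 0.009]), ([280.0, 352.3], 0.57, [0.529, -0.536, 0.181])]
mug [([349.6, 241.6], 0.87, [0.75, -0.09, 0.039])]
sample_jar [([224.4, 354.8], 0.73, [0.437, -0.388, 0.013])]
spoon [([207.7, 279.2], 0.84, [0.393, -0.152, 0.004]), ([349.9, 243.5], 0.38, [0.751, -0.088, 0.032])]
tumbler [([340.7, 352.1], 0.58, [0.65, -0.425, 0.036])]
soap_bottle []
spice_jar [([273.1, 195.3], 0.4, [0.576, 0.149, 0.054])]
bowl [([262.9, 162.0], 0.64, [0.567, 0.498, 0.008])]
```

View pics/top0.png

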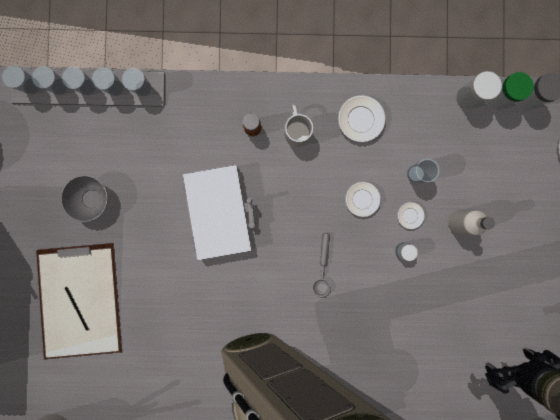

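View pics/side0.png

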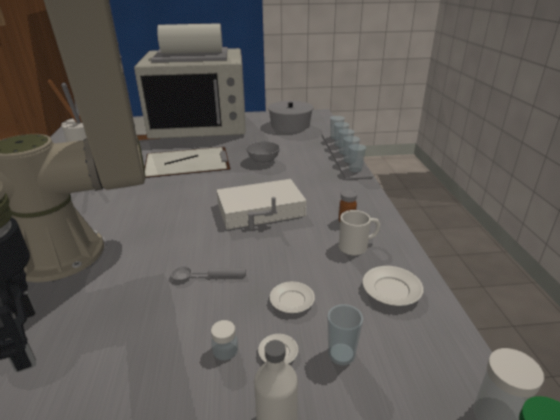

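Run:
```python
from h import *
s=env.snapshot("top");f=s["frame"]
cv2.imwrite("pics/topc.png",cv2.resize(f[150:280,170:300],(780,780),interpolation=cv2.INTER_CUBIC))
g=env.snapshot("side")
cv2.imwrite("pics/sidec.png",cv2.resize(g["frame"][165:245,200:320],(780,520),interpolation=cv2.INTER_CUBIC))
sub=np.zeros(f.shape[:2],np.uint8)
m=(f.min(2)>150)
m[:155]=0;m[270:]=0;m[:,:175]=0;m[:,260:]=0
n,l,stt,c=cv2.connectedComponentsWithStats(m.astype(np.uint8));i=1+np.argmax(stt[1:,4]);print(stt[i],c[i])
pts=np.argwhere(l==i)[:,::-1].astype(np.float32)
w=np.array([px2w(s,u,v,0.052)[:2] for u,v in pts],np.float32)
print(cv2.minAreaRect(w*1000))
# dishes
for (x0,y0,x1,y1) in[(340,178,386,222)]:
    m=f[y0:y1,x0:x1].min(2)>130
    v,u=np.nonzero(m);print("dish",u.min()+x0,u.max()+x0,v.min()+y0,v.max()+y0)
    (cx,cy),r=cv2.minEnclosingCircle(np.stack([u+x0,v+y0],1).astype(np.float32));print(cx,cy,r,px2w(s,cx,cy,0.016),r/432*1.23)
```

```text
[ 183  165   68   95 4745] [216.35574289 212.13319283]
((538.1303100585938, 163.67666625976562), (239.92431640625, 150.382568359375), 11.053467750549316)
dish 345 380 181 216
362.31854248046875 198.38223266601562 17.910768508911133 [ 0.58452118 -0.24532336  0.016     ] 0.05099593811564975
```

View pics/topc.png

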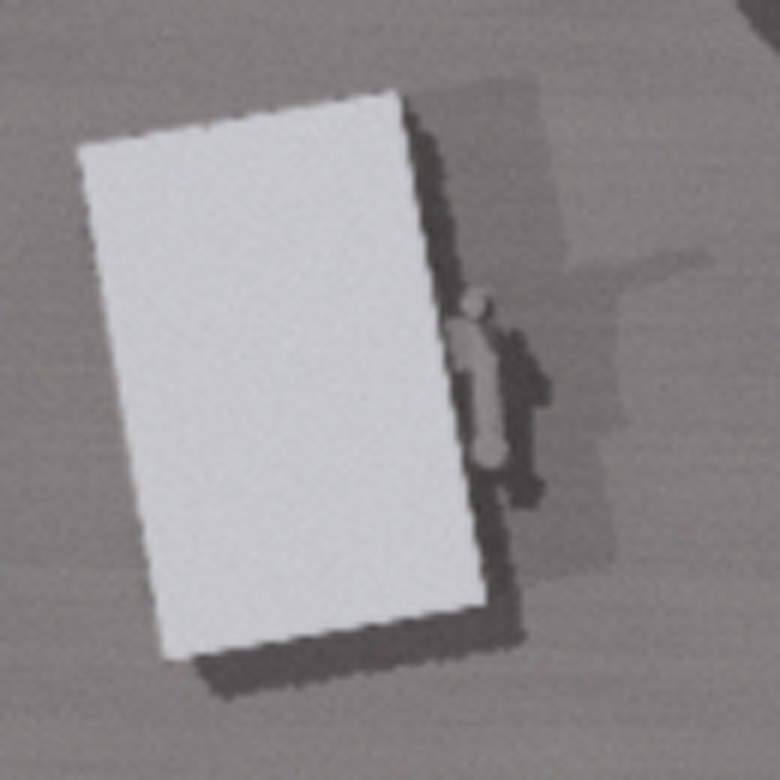

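View pics/sidec.png

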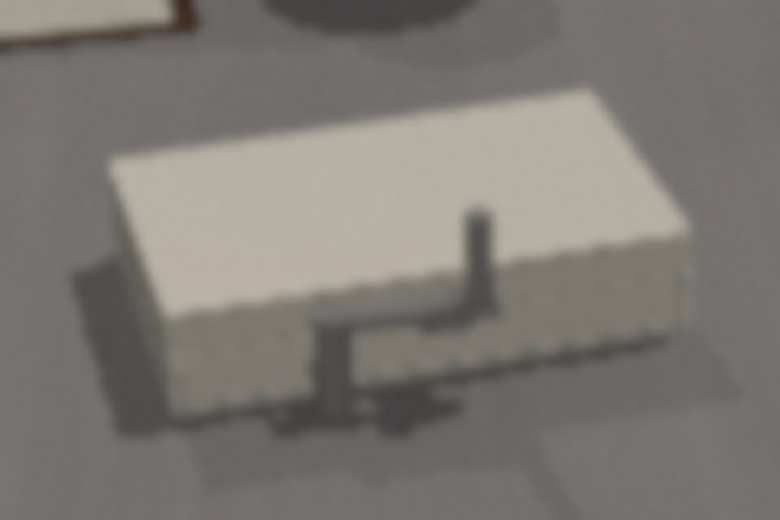

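```bash
cat >> h.py <<'E'
C=np.array([.5381,.1637]);YAW=np.deg2rad(11.05)
cR=np.array([[np.cos(YAW),-np.sin(YAW)],[np.sin(YAW),np.cos(YAW)]])
def c2w(x,y,z): return np.append(C+cR@np.array([x,y]),z)
def w2c(p): return np.append(cR.T@(np.array(p)[:2]-C),np.array(p)[2])
def toolR(): return R.from_euler('xyz',env.get_state()["tcp_rot"]).as_matrix()
# down tool with jaw axis (tool y) along world dir angle a
def downR(a):
    y=np.array([np.cos(a),np.sin(a),0]);x=np.array([0,0,-1.]);return np.stack([x,y,np.cross(x,y)],1)
def cmd(p,Rt,p0=None,R0=None):
    st=env.get_state();p0=st["eef_pos"] if p0 is None else p0;R0=toolR() if R0 is None else R0
    d=R0.T@(np.array(p)-p0)/.2; r=R.from_matrix(R0.T@Rt).as_rotvec()/(np.pi/2)
    return np.round(np.concatenate([d,r]),4)
E
python3 - <<'E'
from h import *
M=toolR();print(np.round(M,3)); s=env.snapshot("top")
for p in [c2w(.015,-.088,.09),c2w(-.05,-.088,.043)]: print(p,w2px(s,p))
for a in (YAW,YAW-np.pi,YAW+np.pi/2,YAW-np.pi/2):
  print(a,cmd(c2w(.015,-.055,.20),downR(a)))
E
```

```text
[[ 0.     0.37  -0.929]
 [-0.    -0.929 -0.37 ]
 [-1.     0.     0.   ]]
[0.56968847 0.08020648 0.09      ] [245.81648377 200.6151334 ]
[0.50589355 0.06774822 0.043     ] [251.02185235 224.2284517 ]
0.19285888234537343 [ 1.5630e-01 -2.3567e+00 -2.8254e+00 -8.8160e-01  1.0000e-04 -0.0000e+00]
-2.9487337712444197 [ 1.5630e-01 -2.3567e+00 -2.8254e+00  1.1184e+00 -0.0000e+00 -1.0000e-04]
1.76365520914027 [ 1.5630e-01 -2.3567e+00 -2.8254e+00 -1.8816e+00  1.0000e-04  0.0000e+00]
-1.3779374444495232 [ 1.5630e-01 -2.3567e+00 -2.8254e+00  1.1840e-01  0.0000e+00 -1.0000e-04]
```

Emit:
jog_arm:
  rows:
    - [[0,-0.8,-0.98,-0.88,0,0,0],[0,-0.8,-0.98,-0.88,0,0,0],[0,-0.8,-0.98,-0.88,0,0,0],[0,-0.8,-0.98,-0.88,0,0,0],[0,-0.8,-0.98,-0.88,0,0,0],[0,-0.8,-0.98,-0.88,0,0,0],[0,-0.8,-0.98,-0.88,0,0,0],[0,-0.8,-0.98,-0.88,0,0,0],[0,-0.8,-0.98,-0.88,0,0,0],[0,-0.8,-0.98,-0.88,0,0,0],[0,-0.8,-0.98,-0.88,0,0,0],[0,-0.8,-0.98,-0.88,0,0,0]]

```text
time_s: 2.45
eef_pos: [0.3357, -0.313, 0.2315]
tcp_rot: [0.32, 1.57, -1.057]
force: [1.1, -0.4, -0.3]
width: -0.0004
```

Run:
```python
from h import *
st=env.get_state();print(st["time_s"],st["eef_pos"],st["qpos"]);print(cmd(c2w(.015,-.05,.20),downR(YAW)),cmd(c2w(.015,-.05,.068),downR(YAW)))
```

```text
2.45 [ 0.33566046 -0.31301341  0.23145147] [-9.25668373e-01  8.85461664e-02 -2.35097950e-01  1.24677888e+00
 -4.93207082e-05  4.51214874e-01]
[ 1.5680e-01  1.5273e+00 -1.8938e+00  7.0000e-04  2.0000e-04 -1.0000e-04] [ 8.1680e-01  1.5272e+00 -1.8941e+00  7.0000e-04  2.0000e-04 -1.0000e-04]
```

Emit:
jog_arm:
  rows:
    - [[0,0.76,-0.95,0,0,0,0],[0,0.76,-0.95,0,0,0,0],[0,0.76,-0.95,0,0,0,0],[0,0.76,-0.95,0,0,0,0],[0,0.76,-0.95,0,0,0,0],[0,0.76,-0.95,0,0,0,0],[0,0.76,-0.95,0,0,0,0]]

```text
time_s: 3.03
eef_pos: [0.4508, -0.093, 0.2315]
tcp_rot: [2.197, 1.569, 0.82]
force: [0.2, -0.7, -0.2]
width: 0.0002
```

Emit:
jog_arm:
  rows:
    - [[0.1,0.76,-0.95,0,0,0,0],[0.1,0.76,-0.95,0,0,0,0],[0.1,0.76,-0.95,0,0,0,0],[0.1,0.76,-0.95,0,0,0,0],[0.1,0.76,-0.95,0,0,0,0],[0.1,0.76,-0.95,0,0,0,0],[0.1,0.76,-0.95,0,0,0,0],[0.1,0.76,-0.95,0,0,0,0]]

```text
time_s: 3.7
eef_pos: [0.5625, 0.1188, 0.2103]
tcp_rot: [-1.394, 1.569, -2.774]
force: [0.2, -0.0, -0.3]
width: 0.0001
```

Run:
```python
from h import *
st=env.get_state();print(st["time_s"],w2c(st["eef_pos"]));print(cmd(c2w(.015,-.05,.066),downR(YAW)))
for n in("top","side"):
    s=env.snapshot(n);cv2.imwrite(f"pics/{n}1.png",s["frame"]);print(w2px(s,st["eef_pos"]))
```

```text
3.7 [ 0.01531986 -0.04874719  0.21032786]
[ 7.216e-01 -6.000e-04  6.100e-03 -1.400e-03  2.000e-04  9.000e-04]
[226.02045499 201.7747792 ]
[267.74907792 150.44698357]
```

View pics/side1.png

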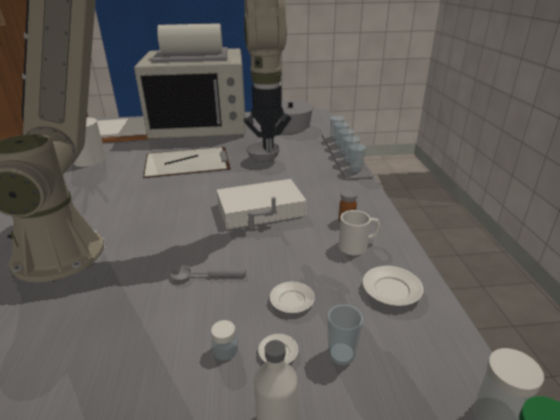

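Emit:
jog_arm:
  rows:
    - [[0.72,0,0,0,0,0,0],[0.72,0,0,0,0,0,0],[0.72,0,0,0,0,0,0],[0.72,0,0,0,0,0,0],[0.72,0,0,0,0,0,0],[0.72,0,0,0,0,0,0]]

```text
time_s: 4.3
eef_pos: [0.5612, 0.116, 0.0671]
tcp_rot: [-1.574, 1.569, -2.957]
force: [0.3, 0.8, 0.8]
width: -0.0001
```

Emit:
jog_arm:
  rows:
    - [[0,0,0.05,0,0,0,0],[0,0,0.1,0,0,0,0],[0,0,0.15,0,0,0,0],[0,-0.01,0.21,0,0,0,0],[0,-0.03,0.27,0,0,0,0],[0,-0.06,0.33,0,0,0,0],[0,-0.1,0.39,0,0,0,0],[0,-0.14,0.44,0,0,0,0],[0,-0.18,0.48,0,0,0,0]]

```text
time_s: 5.05
eef_pos: [0.5394, 0.0205, 0.0662]
tcp_rot: [-2.743, 1.555, 2.161]
force: [-12.6, 32.3, 10.3]
width: 0.0002
```

Run:
```python
from h import *
st=env.get_state();print(st["time_s"],w2c(st["eef_pos"]))
for n in("top","side"):
    s=env.snapshot(n);cv2.imwrite(f"pics/{n}2.png",s["frame"])
```

```text
5.05 [-0.02619672 -0.14076346  0.06620881]
```

View pics/side2.png

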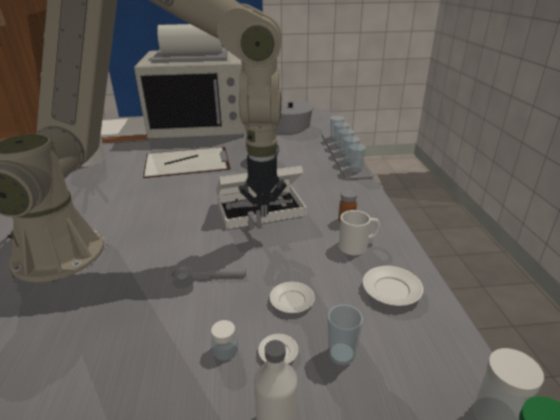

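View pics/top2.png

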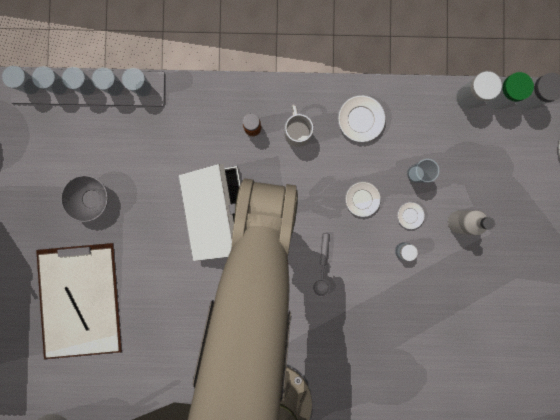

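Emit:
jog_arm:
  rows:
    - [[0,0,-0.06,0,0,0,0],[-0.2,0,-0.06,0,0,0,0],[-0.4,0,-0.06,0,0,0,0],[-0.7,0,0.2,-0.1,0,0,60],[-0.7,0,0.9,-0.2,0,0,60],[-0.7,0,0.9,-0.3,0,0,60],[-0.7,0,0.9,-0.4,0,0,60],[-0.7,0,0.9,-0.5,0,0,60],[-0.7,0,0.9,-0.6,0,0,60],[-0.7,0,0.9,-0.7,0,0,60],[-0.7,0,0.9,-0.8,0,0,60],[-0.7,0,0.9,-0.9,0,0,60],[-0.7,0,0.9,-1,0,0,60],[-0.7,0,0.9,-1,0,0,60],[-0.7,0,0.9,-1,0,0,60],[-0.7,0,0.9,-1,0,0,60]]

```text
time_s: 6.48
eef_pos: [0.5787, -0.1609, 0.2071]
tcp_rot: [-1.966, 1.569, -1.771]
force: [-0.5, 0.1, -0.6]
width: 0.06
```

Run:
```python
from h import *
st=env.get_state();print(st["time_s"],w2c(st["eef_pos"]),st["force"])
for n in("top","side"):
    s=env.snapshot(n);cv2.imwrite(f"pics/{n}3.png",s["frame"])
    x=(165,150,300,280) if n=="top" else (205,165,320,255)
    cv2.imwrite(f"pics/{n}3c.png",cv2.resize(s["frame"][x[1]:x[3],x[0]:x[2]],None,fx=5.5,fy=5.5 if n=="side" else 4.5,interpolation=cv2.INTER_CUBIC) if n=="side" else cv2.resize(s["frame"][x[1]:x[3],x[0]:x[2]],None,fx=4.5,fy=4.5,interpolation=cv2.INTER_CUBIC))
    for t in ("tweezers","grip","tip","gauge","hasp_hinge","hasp_post"):
        l=env.landmark_of(s,t)
        for a in l[:3]:
            z={"tweezers":.024,"grip":.039,"tip":.031,"gauge":.024,"hasp_hinge":.043,"hasp_post":.09}[t]
            print(n,t,np.round(a["location"],1),round(a["p"],2),np.round(w2c(px2w(s,*a["location"],z)),4),np.round(w2c(px2w(s,*a["location"])),3))
```

```text
6.4833 [-0.0223402  -0.32636055  0.20712505] [-0.54791839  0.08476967 -0.58908808]
top tweezers [223.  247.1] 0.84 [-0.0998  0.0017  0.024 ] [-0.099 -0.     0.037]
top grip [225.5 211.4] 0.68 [-0.0026 -0.0239  0.039 ] [-0.002 -0.02   0.005]
top grip [213.1 210.8] 0.61 [0.005  0.0098 0.039 ] [0.005 0.01  0.034]
top grip [249.3 126.4] 0.59 [ 0.2205 -0.1298  0.039 ] [ 0.211 -0.131  0.085]
top tip [207.6 178.5] 0.64 [0.0973 0.0109 0.031 ] [0.1   0.015 0.005]
top tip [222.9 179.5] 0.42 [ 0.0871 -0.0309  0.031 ] [ 0.086 -0.032  0.039]
top gauge [211.5 188.4] 0.57 [0.0685 0.0057 0.024 ] [0.068 0.006 0.025]
top hasp_hinge [250.7 225.2] 0.72 [-0.0525 -0.0867  0.043 ] [-0.052 -0.087  0.047]
top hasp_post [280.5 217.5] 0.46 [-0.0453 -0.1713  0.09  ] [-0.046 -0.172 -0.004]
top hasp_post [223.6 247.2] 0.3 [-0.0968 -0.0088  0.09  ] [-0.1   -0.002  0.04 ]
side tweezers [228.5 205.6] 0.81 [-0.0954  0.0119  0.024 ] [-0.098 -0.005  0.034]
side grip [263.7 202.8] 0.63 [ 0.0031 -0.0301  0.039 ] [ 0.006 -0.019  0.032]
side grip [259.2 195.2] 0.59 [0.002  0.0194 0.039 ] [0.014 0.072 0.01 ]
side tip [286.7 193.5] 0.76 [0.0895 0.0178 0.031 ] [-0.029 -0.359  0.245]
side tip [288.3 198.5] 0.71 [ 0.0845 -0.0142  0.031 ] [-0.029 -0.369  0.238]
side gauge [284.5 198.8] 0.83 [ 0.0766 -0.0004  0.024 ] [ 0.069 -0.025  0.038]
side gauge [230.1 205.3] 0.18 [-0.0905  0.0121  0.024 ] [-0.093 -0.006  0.034]
side hasp_hinge [250.9 213.8] 0.55 [-0.0488 -0.0861  0.043 ] [-0.051 -0.097  0.05 ]
side hasp_hinge [264.9 209.9] 0.51 [-0.0059 -0.0775  0.043 ] [ 0.009 -0.016  0.005]
side hasp_post [258.3 209.9] 0.66 [-0.0415 -0.1492  0.09  ] [-0.042 -0.15   0.09 ]
side hasp_post [347.6 221. ] 0.66 [ 0.1579 -0.2715  0.09  ] [ 0.18  -0.228  0.06 ]
side hasp_post [264.3 208.1] 0.19 [-0.0241 -0.1451  0.09  ] [ 0.011 -0.003  0.004]
```

View pics/side3c.png

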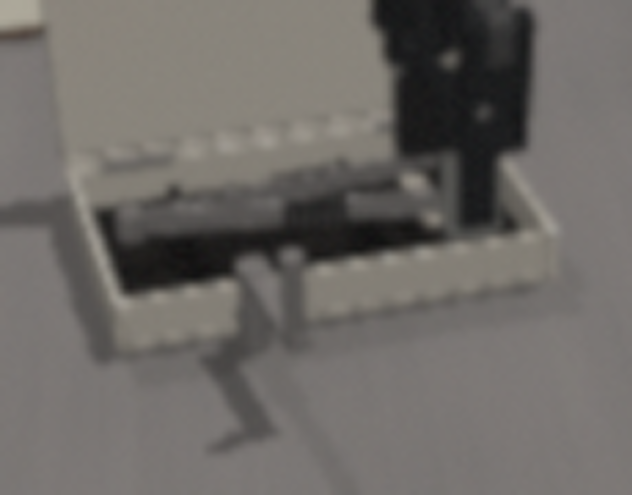

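View pics/top3c.png

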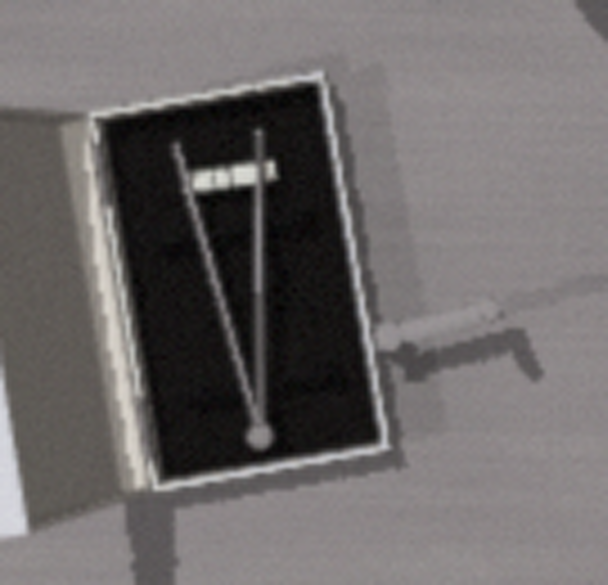

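```bash
cat >> h.py <<'E'
def tw(s,ta,a,b,z=.038):
    P=[px2w(s,*p,z)[:2] for p in (ta,a,b)]
    d=(P[1]+P[2])/2-P[0];print("len",np.linalg.norm(P[1]-P[0]),np.linalg.norm(P[2]-P[0]),"gap",np.linalg.norm(P[1]-P[2]))
    an=np.arctan2(d[1],d[0]);u=d/np.linalg.norm(d);g=P[0]+.1*u
    print("yaw",an,"case-rel",an-YAW,"grip",g,w2c(np.append(g,0)));return an,g
E
python3 - <<'E'
from h import *
s=env.snapshot("top")
an,g=tw(s,(222.3,246.7),(204.6,182.2),(222.6,178.9))
st=env.get_state();print(np.round(toolR(),3))
for z in(.15,.02,.015): print(cmd(np.append(g,z),downR(an+np.pi/2)))
S=env.snapshot("side");
u=np.array([np.cos(an),np.sin(an)]);n=np.array([-u[1],u[0]])
for q in (-.1,0,.09): print(w2px(S,np.append(g+u*q,.038)))
E
```

```text
len 0.18632288980816714 0.18869303550959596 gap 0.05100844600038464
yaw 0.1542788770569825 case-rel -0.03858000528839092 grip [0.54077335 0.16182339] [ 0.00226411 -0.00235421  0.        ]
[[ 0.    -0.189  0.982]
 [-0.     0.982  0.189]
 [-1.    -0.     0.   ]]
[2.863e-01 1.618e+00 1.162e-01 2.280e-02 0.000e+00 1.000e-04]
[9.3630e-01 1.6181e+00 1.1620e-01 2.2800e-02 0.0000e+00 1.0000e-04]
[9.6130e-01 1.6181e+00 1.1620e-01 2.2800e-02 0.0000e+00 1.0000e-04]
[228.03208379 203.2911488 ]
[261.08657119 198.78004777]
[289.86598889 194.85238557]
```

Emit:
jog_arm:
  rows:
    - [[0.2,0.8,0.06,0.02,0,0,60],[0.2,0.8,0.06,0.02,0,0,60],[0.2,0.8,0.06,0.02,0,0,60],[0.2,0.8,0.06,0.02,0,0,60],[0.2,0.8,0.06,0.02,0,0,60],[0.2,0.8,0.06,0.02,0,0,60]]

```text
time_s: 7.78
eef_pos: [0.5597, 0.0012, 0.1668]
tcp_rot: [3.046, 1.569, -3.074]
force: [-0.3, -0.6, 0.2]
width: 0.0599
```

Emit:
jog_arm:
  rows:
    - [[0.1,0.82,0.06,0,0,0,60],[0.1,0.82,0.06,0,0,0,60],[0.1,0.82,0.06,0,0,0,60],[0.1,0.82,0.06,0,0,0,60],[0.1,0.82,0.06,0,0,0,60],[0.1,0.82,0.06,0,0,0,60],[0.1,0.82,0.06,0,0,0,60]]

```text
time_s: 8.37
eef_pos: [0.5473, 0.1618, 0.1476]
tcp_rot: [-0.882, 1.57, -0.724]
force: [-0.2, 0.2, -0.0]
width: 0.0597
```

Run:
```python
from h import *
g=np.array([.5408,.1618]);an=.1543
st=env.get_state();print(st["time_s"],st["eef_pos"],st["force"])
print(cmd(np.append(g,.013),downR(an+np.pi/2)))
s=env.snapshot("side");cv2.imwrite("pics/side4.png",cv2.resize(s["frame"][100:260,180:340],None,fx=3.5,fy=3.5,interpolation=cv2.INTER_CUBIC))
```

```text
8.3667 [0.54733794 0.16182752 0.14758936] [-0.24460204  0.20871406 -0.00110685]
[ 6.729e-01  5.600e-03 -3.280e-02  2.500e-03  5.000e-04  6.000e-04]
```

View pics/side4.png

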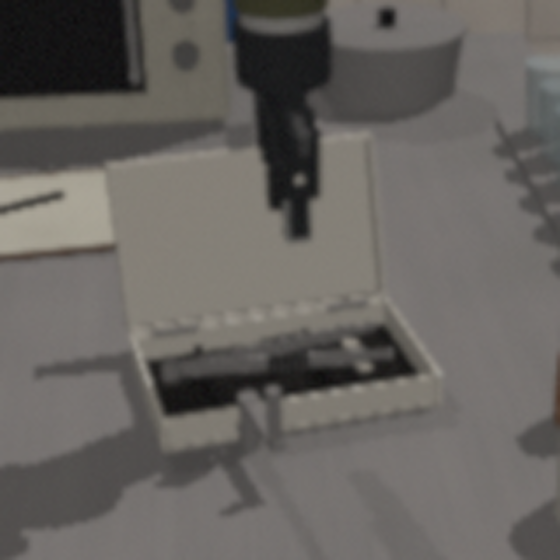

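Emit:
jog_arm:
  rows:
    - [[0.15,0.005,-0.033,0,0,0,60],[0.3,0.005,-0.033,0,0,0,60],[0.45,0.005,-0.033,0,0,0,60],[0.58,0.005,-0.033,0,0,0,60],[0.67,0.005,-0.033,0,0,0,60],[0.67,0.005,-0.033,0,0,0,60],[0.67,0.005,-0.033,0,0,0,60]]

```text
time_s: 9.0
eef_pos: [0.5397, 0.1609, 0.0129]
tcp_rot: [-2.964, 1.569, -2.808]
force: [1.1, 0.2, 0.7]
width: 0.0604
```

Emit:
jog_arm:
  rows:
    - [[0,0,0,0,0,0,40],[0,0,0,0,0,0,32],[0,0,0,0,0,0,28],[0,0,0,0,0,0,24],[0,0,0,0,0,0,22],[0,0,0,0,0,0,22],[0,0,0,0,0,0,22],[0,0,0,0,0,0,22]]
  grip_force: 30

```text
time_s: 9.67
eef_pos: [0.5427, 0.1632, 0.0165]
tcp_rot: [-0.042, 1.564, 0.117]
force: [-0.0, 0.2, 7.6]
width: 0.0223
```

Run:
```python
from h import *
st=env.get_state();print(st["time_s"],st["eef_pos"],st["force"],st["width"])
s=env.snapshot("side");cv2.imwrite("pics/side5.png",cv2.resize(s["frame"][160:250,200:320],None,fx=6,fy=6,interpolation=cv2.INTER_CUBIC))
```

```text
9.6667 [0.54270961 0.16319098 0.01652606] [-0.01034817  0.16564492  7.55470131] 0.02226933729563015
```

View pics/side5.png

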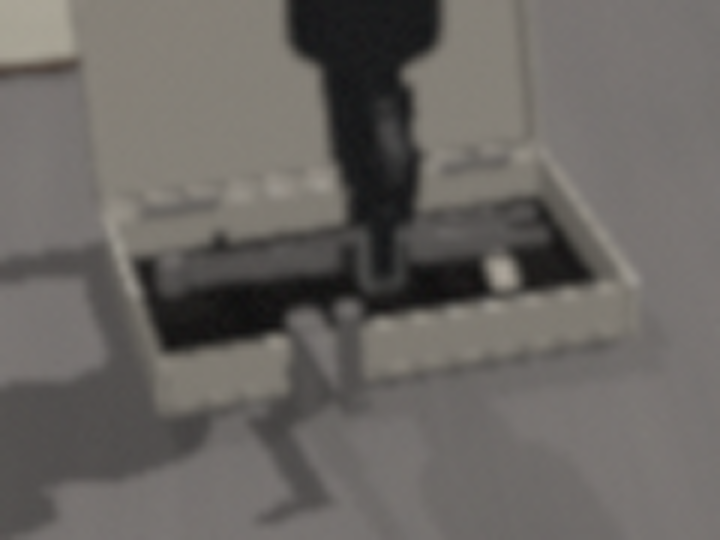

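Emit:
jog_arm:
  rows:
    - [[-0.05,0,0,0,0,0,22],[-0.12,0,0,0,0,0,22],[-0.22,0,0,0,0,0,22],[-0.34,0,0,0,0,0,22],[-0.46,0,0,0,0,0,22],[-0.57,0,0,0,0,0,22],[-0.65,0,0,0,0,0,22],[-0.65,0,0,0,0,0,22],[-0.65,0,0,0,0,0,22]]

```text
time_s: 10.47
eef_pos: [0.5408, 0.1629, 0.145]
tcp_rot: [-0.047, 1.567, 0.112]
force: [-0.0, -0.3, -1.7]
width: 0.022
```

Run:
```python
from h import *
st=env.get_state();print(st["time_s"],st["eef_pos"],st["force"],st["width"]);print(np.round(toolR(),3))
s=env.snapshot("side");cv2.imwrite("pics/side6.png",cv2.resize(s["frame"][130:250,200:320],None,fx=5,fy=5,interpolation=cv2.INTER_CUBIC))
print(cmd([.50,-.245,.14],downR(.1543+np.pi/2)))
```

```text
10.4667 [0.54080315 0.16294359 0.14504734] [-0.0088399  -0.30734642 -1.72361372] 0.021976838664052218
[[ 0.004 -0.158  0.987]
 [ 0.     0.987  0.158]
 [-1.    -0.     0.004]]
[ 1.7700e-02 -1.9818e+00 -5.1910e-01  3.0000e-03  5.0000e-04  1.0000e-04]
```

View pics/side6.png

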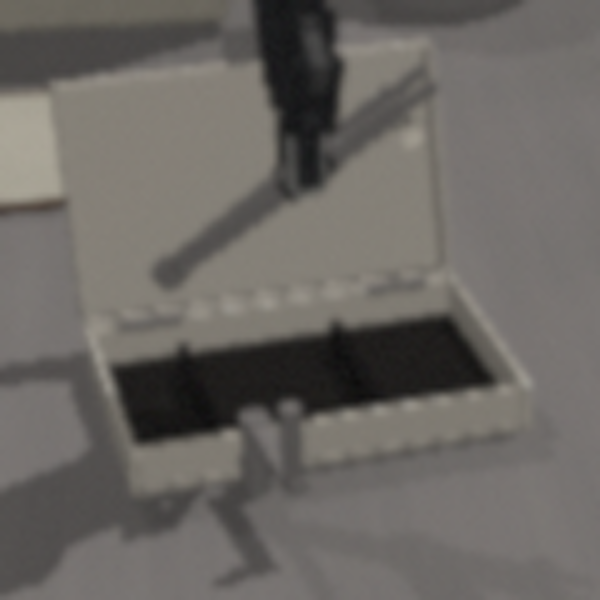

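Emit:
jog_arm:
  rows:
    - [[0,-0.03,-0.01,0,0,0,22],[0,-0.09,-0.02,0,0,0,22],[0,-0.17,-0.04,0,0,0,22],[0,-0.26,-0.06,0,0,0,22],[0,-0.36,-0.09,0,0,0,22],[0,-0.46,-0.12,0,0,0,22],[0,-0.56,-0.14,0,0,0,22],[0,-0.66,-0.16,0,0,0,22],[0,-0.76,-0.19,0,0,0,22],[0,-0.85,-0.21,0,0,0,22],[0,-0.93,-0.23,0,0,0,22],[0,-0.98,-0.25,0,0,0,22],[0,-1,-0.25,0,0,0,22],[0,-1,-0.25,0,0,0,22]]

```text
time_s: 11.68
eef_pos: [0.5216, -0.0436, 0.1427]
tcp_rot: [2.813, 1.57, 2.97]
force: [0.3, 0.7, -1.3]
width: 0.0222
```

Emit:
jog_arm:
  rows:
    - [[0,-0.03,-0.01,0,0,0,22],[0,-0.09,-0.02,0,0,0,22],[0,-0.17,-0.04,0,0,0,22],[0,-0.26,-0.06,0,0,0,22],[0,-0.36,-0.09,0,0,0,22],[0,-0.46,-0.12,0,0,0,22],[0,-0.56,-0.14,0,0,0,22],[0,-0.66,-0.16,0,0,0,22],[0,-0.76,-0.19,0,0,0,22],[0,-0.85,-0.21,0,0,0,22],[0,-0.93,-0.23,0,0,0,22],[0,-0.98,-0.25,0,0,0,22],[0,-1,-0.25,0,0,0,22],[0,-1,-0.25,0,0,0,22],[0,-1,-0.25,0,0,0,22]]

```text
time_s: 12.93
eef_pos: [0.5043, -0.2474, 0.1432]
tcp_rot: [1.895, 1.57, 2.054]
force: [0.5, -0.7, -0.7]
width: 0.0221
```

Run:
```python
from h import *
st=env.get_state();print(st["time_s"],st["eef_pos"],st["force"],st["width"])
for n in("side","top"):
    s=env.snapshot(n);cv2.imwrite(f"pics/{n}7.png",s["frame"])
    c=(w2px(s,st["eef_pos"]+[.05,0,0])).astype(int);print(c)
    cv2.imwrite(f"pics/{n}7c.png",cv2.resize(s["frame"][max(0,c[1]-50):c[1]+50,c[0]-65:c[0]+65],None,fx=6,fy=6,interpolation=cv2.INTER_CUBIC))
    for t in ("tweezers","grip","tip","gauge","dish"):
        for a in env.landmark_of(s,t)[:4]: print(n,t,np.round(a["location"],1),round(a["p"],2),np.round(px2w(s,*a["location"]),3))
```

```text
12.9333 [ 0.50427992 -0.24744719  0.14318452] [ 0.49719251 -0.70308063 -0.65273807] 0.022080017748743845
[278 250]
side tweezers [247.6 287.2] 0.91 [ 0.487 -0.188  0.001]
side grip [256.8 244.2] 0.6 [ 0.511 -0.286  0.19 ]
side grip [205.8 278.3] 0.6 [ 0.388 -0.144 -0.   ]
side tip [275.7 215.6] 0.75 [ 0.496 -0.926  0.643]
side tip [272.8 211.7] 0.74 [ 0.547 -0.231  0.226]
side gauge [280.4 230.7] 0.84 [0.586 0.036 0.002]
side dish [391.6 292.4] 0.74 [ 0.808 -0.251  0.007]
side dish [276.9 352.9] 0.72 [ 0.525 -0.534  0.179]
[372 208]
top tweezers [362.8 237.3] 0.63 [ 0.476 -0.241  0.054]
top grip [321.6 263.9] 0.67 [ 0.397 -0.132  0.017]
top grip [376.4 224. ] 0.57 [ 0.518 -0.217  0.317]
top grip [374.7 209.6] 0.38 [ 0.55  -0.233  0.227]
top tip [376.9 210.4] 0.68 [ 0.551 -0.29   0.003]
top tip [387.3 208.1] 0.51 [ 0.559 -0.322 -0.003]
top gauge [378.9 211.7] 0.62 [ 0.546 -0.251  0.194]
top gauge [251.3 131.3] 0.27 [0.76  0.071 0.067]
top dish [360.6 199. ] 0.78 [ 0.583 -0.242  0.007]
top dish [358.8 119.6] 0.67 [ 0.812 -0.234  0.005]
```

View pics/side7c.png

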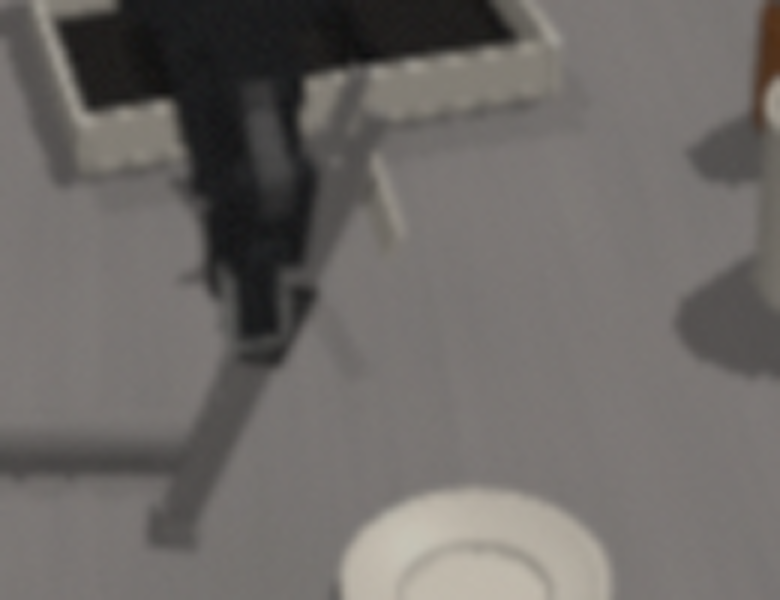

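View pics/top7c.png

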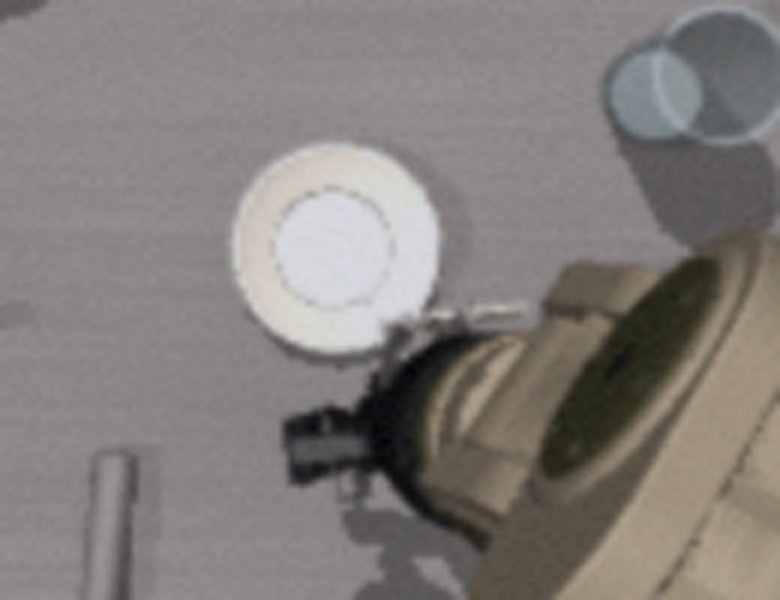

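Emit:
jog_arm:
  rows:
    - [[0,0,0,0,0,0,21.5],[0,0,0,0,0,0,21.5],[0,0,0,0,0,0,21],[0,0,0,0,0,0,21],[0,0,0,0,0,0,21],[0,0,0,0,0,0,21]]

```text
time_s: 14.03
eef_pos: [0.5044, -0.248, 0.1433]
tcp_rot: [-1.082, 1.571, -0.924]
force: [0.7, -0.1, -0.6]
width: 0.0207
```

```bash
cat >> h.py <<'E'
def plane(s,u,v,off=0.,an=.1543):
    K=s["camera_matrix"];T=s["T"];st=env.get_state()
    n=np.array([-np.sin(an),np.cos(an),0]);g=st["eef_pos"]
    r=T[:3,:3]@np.array([(u-K[0,2])/K[0,0],(v-K[1,2])/K[1,1],1]);o=T[:3,3]
    return o+r*((n@g+off-n@o)/(n@r))
E
python3 - <<'E'
from h import *
st=env.get_state();print(st["time_s"],st["eef_pos"],st["force"],st["width"])
s=env.snapshot("side")
x0,y0=190,195
cv2.imwrite("pics/side8c.png",cv2.resize(s["frame"][y0:y0+110,x0:x0+120],None,fx=5,fy=5,interpolation=cv2.INTER_CUBIC))
for t in ("tweezers","tip","gauge"):
    for a in env.landmark_of(s,t)[:2]: print(t,np.round(a["location"],1),round(a["p"],2),np.round(plane(s,*a["location"]),4))
E
```

```text
14.0333 [ 0.50435277 -0.24796967  0.14331324] [ 0.69313375 -0.08387318 -0.58530068] 0.020732937265861753
tweezers [242.8 285.9] 0.73 [ 0.4776 -0.2521  0.0608]
tip [275.5 217.6] 0.94 [ 0.5509 -0.2408  0.218 ]
tip [277.  211.6] 0.78 [ 0.5541 -0.2403  0.2311]
gauge [276.2 230.6] 0.69 [ 0.5517 -0.2406  0.1873]
```

View pics/side8c.png

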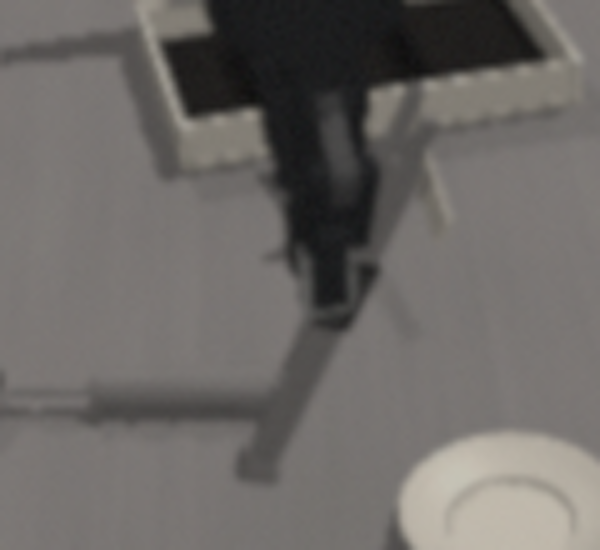

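Emit:
jog_arm:
  rows:
    - [[0,-0.01,-0.01,0,0.02,0,21],[0,-0.02,-0.02,0,0.05,0,21],[0,-0.03,-0.03,0,0.09,0,21],[0,-0.04,-0.04,0,0.13,0,21],[0,-0.05,-0.05,0,0.17,0,21],[0,-0.05,-0.05,0,0.21,0,21],[0,-0.05,-0.05,0,0.25,0,21],[0,-0.05,-0.05,0,0.29,0,21],[0,-0.05,-0.05,0,0.32,0,21],[0,-0.05,-0.05,0,0.33,0,21],[0,-0.05,-0.05,0,0.33,0,21],[0,-0.05,-0.05,0,0.33,0,21]]

```text
time_s: 15.23
eef_pos: [0.4963, -0.2594, 0.1429]
tcp_rot: [3.141, 1.053, -2.983]
force: [0.4, -0.2, -1.2]
width: 0.0213
```

Run:
```python
from h import *
st=env.get_state();print(st["time_s"],st["eef_pos"],st["force"],st["width"],np.round(st["qpos"],2))
print(np.round(toolR(),3))
s=env.snapshot("side")
x0,y0=190,195
cv2.imwrite("pics/side9c.png",cv2.resize(s["frame"][y0:y0+110,x0:x0+150],None,fx=5,fy=5,interpolation=cv2.INTER_CUBIC))
for t in ("tweezers","tip","gauge"):
    for a in env.landmark_of(s,t)[:2]: print(t,np.round(a["location"],1),round(a["p"],2),np.round(plane(s,*a["location"]),4))
s=env.snapshot("top");cv2.imwrite("pics/top9.png",s["frame"])
```

```text
15.2333 [ 0.49626571 -0.25942783  0.14287657] [ 0.39326952 -0.22148837 -1.19868632] 0.021310226330710575 [-0.47  0.71  0.34  1.63 -0.29 -0.56]
[[-0.489 -0.158  0.858]
 [-0.078  0.987  0.138]
 [-0.869  0.    -0.495]]
tweezers [228.8 289.1] 0.65 [ 0.4488 -0.267   0.068 ]
gauge [282.6 240.1] 0.8 [ 0.5635 -0.2492  0.1692]
gauge [255.3 210.4] 0.44 [ 0.5118 -0.2572  0.2469]
```

View pics/side9c.png

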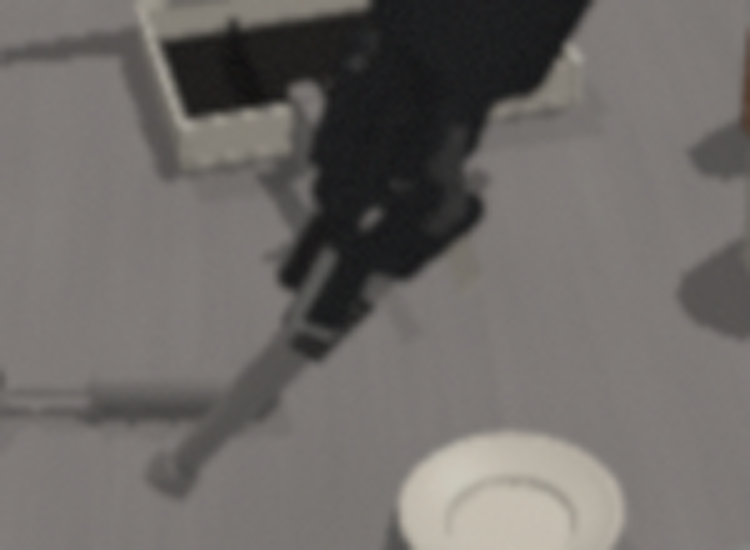

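View pics/top9.png

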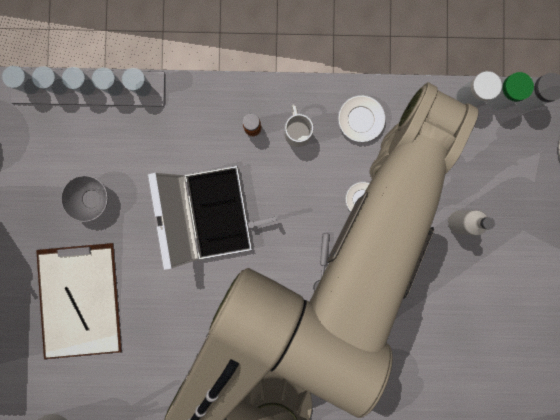

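Run:
```python
from h import *
s=env.snapshot("side")
x0,y0,w,h=210,205,90,95
c=s["frame"][y0:y0+h,x0:x0+w];c=cv2.resize(c,None,fx=6,fy=6,interpolation=cv2.INTER_LANCZOS4)
c=np.clip((c/255.)**.6*255,0,255).astype(np.uint8);cv2.imwrite("pics/side10c.png",c)
d=s["range_z"][y0:y0+h,x0:x0+w];print(d[d>0].min(),d.max())
e=np.clip((d-.75)/(.95-.75),0,1)*255;e=cv2.applyColorMap(e.astype(np.uint8),cv2.COLORMAP_JET);e[d==0]=0
cv2.imwrite("pics/d10.png",cv2.resize(e,None,fx=6,fy=6,interpolation=cv2.INTER_NEAREST))
for u,v in((225,289),(235,280),(245,270),(252,262),(275,245),(283,243),(302,234),(281,234),(284,231)):print(u,v,np.round(px2w(s,u,v),3))
```

```text
0.7338518 1.2894862
225 289 [ 0.441 -0.271  0.073]
235 280 [ 0.463 -0.263  0.087]
245 270 [ 0.485 -0.265  0.113]
252 262 [ 0.5   -0.268  0.134]
275 245 [ 0.544 -0.304  0.198]
283 243 [ 0.561 -0.276  0.181]
302 234 [ 0.644  0.018 -0.002]
281 234 [ 0.554 -0.312  0.227]
284 231 [ 0.565 -0.263  0.2  ]
```

View pics/side10c.png

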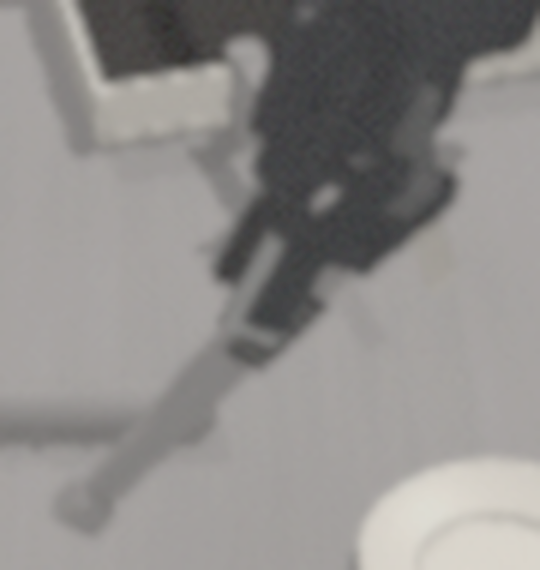

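View pics/d10.png

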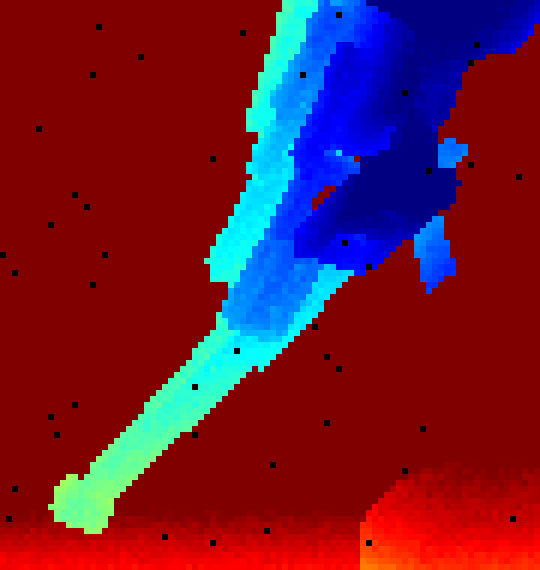

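Emit:
jog_arm:
  rows:
    - [[0.02,0.01,0.03,0,0,0,21],[0.04,0.02,0.06,0,0,0,21],[0.06,0.03,0.1,0,0,0,21],[0.08,0.045,0.13,0,0,0,21],[0.1,0.055,0.16,0,0,0,21],[0.12,0.065,0.18,0,0,0,21],[0.125,0.065,0.19,0,0,0,20.7],[0.125,0.065,0.19,0,0,0,20.7],[0.125,0.065,0.19,0,0,0,20.7],[0.125,0.065,0.19,0,0,0,20.7]]

```text
time_s: 16.37
eef_pos: [0.5144, -0.2435, 0.1031]
tcp_rot: [-3.141, 1.053, -2.982]
force: [-0.4, 0.4, -0.7]
width: 0.021
```

```bash
cat > look.py <<'E'
from h import *
import sys
k=sys.argv[1]
st=env.get_state();print(st["time_s"],st["eef_pos"],st["force"],st["width"])
s=env.snapshot("side");np.savez("last.npz",**{a:s[a] for a in("frame","range_z","camera_matrix","T")})
c0=w2px(s,st["eef_pos"]+[.02,0,.02]).astype(int);x0,y0=c0[0]-60,c0[1]-55;w,h=110,95;print("crop",x0,y0)
c=s["frame"][y0:y0+h,x0:x0+w];c=cv2.resize(c,None,fx=6,fy=6,interpolation=cv2.INTER_LANCZOS4)
cv2.imwrite(f"pics/side{k}c.png",np.clip((c/255.)**.6*255,0,255).astype(np.uint8))
d=s["range_z"][y0:y0+h,x0:x0+w]
e=np.clip((d-.70)/(.95-.70),0,1)*255;e=cv2.applyColorMap(e.astype(np.uint8),cv2.COLORMAP_JET);e[d==0]=0
cv2.imwrite(f"pics/d{k}.png",cv2.resize(e,None,fx=6,fy=6,interpolation=cv2.INTER_NEAREST))
for t in ("tweezers","tip","gauge","dish"):
    for a in env.landmark_of(s,t)[:2]: print(t,np.round(a["location"],1),round(a["p"],2),np.round(px2w(s,*a["location"]),3))
E
python3 look.py 11
```

```text
16.3667 [ 0.51443813 -0.24350424  0.10308272] [-0.36981871  0.40227561 -0.7170563 ] 0.021045586110482736
crop 208 202
tweezers [240.5 298.7] 0.94 [ 0.471 -0.251  0.025]
gauge [290.9 250.4] 0.68 [ 0.574 -0.3    0.18 ]
dish [278.3 353.2] 0.88 [ 0.527 -0.535  0.179]
dish [388.9 289.3] 0.67 [ 0.805 -0.241  0.008]
```

View pics/side11c.png

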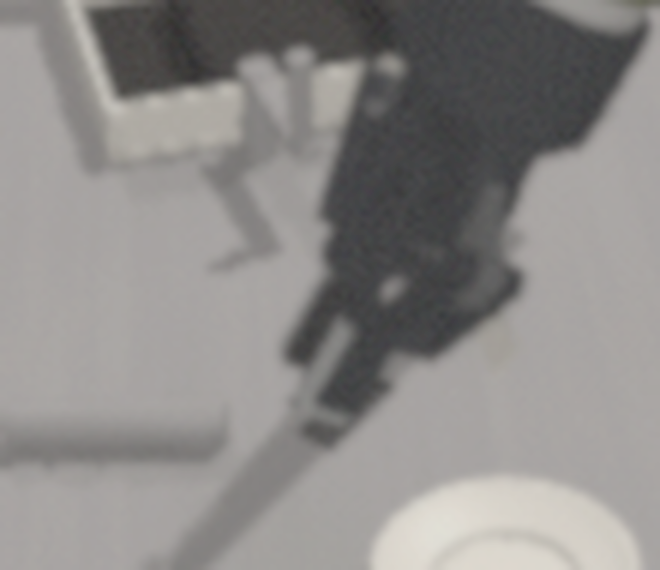

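View pics/d11.png

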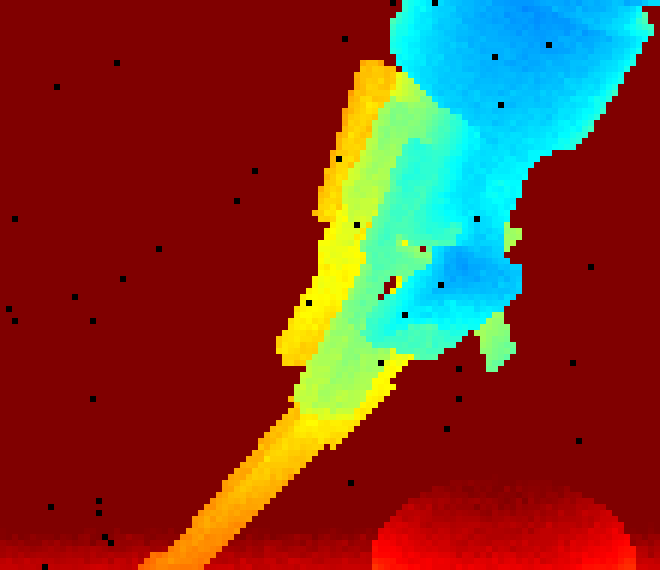

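Emit:
jog_arm:
  rows:
    - [[-0.005,0.006,0.006,0.018,0,0.01,20.7],[-0.013,0.014,0.016,0.046,0,0.026,20.7],[-0.026,0.028,0.031,0.092,0,0.052,20.7],[-0.042,0.045,0.05,0.147,0,0.084,20.7],[-0.058,0.062,0.068,0.202,0,0.115,20.7],[-0.074,0.079,0.087,0.257,0,0.146,20.7],[-0.089,0.096,0.105,0.312,0,0.177,20.7],[-0.105,0.113,0.124,0.367,0,0.209,20.7],[-0.121,0.13,0.143,0.422,0,0.24,20.7],[-0.137,0.147,0.161,0.477,0,0.271,20.7],[-0.153,0.164,0.18,0.532,0,0.303,20.7],[-0.168,0.181,0.198,0.587,0,0.334,20.7],[-0.184,0.198,0.217,0.642,0,0.365,20.7],[-0.2,0.215,0.236,0.697,0,0.397,20.7],[-0.216,0.232,0.254,0.752,0,0.428,20.7],[-0.231,0.249,0.273,0.807,0,0.459,20.7],[-0.245,0.263,0.288,0.853,0,0.485,20.7],[-0.255,0.275,0.301,0.889,0,0.506,20.7],[-0.26,0.28,0.307,0.908,0,0.517,20.7],[-0.263,0.283,0.31,0.917,0,0.522,20.7]]

```text
time_s: 18.28
eef_pos: [0.584, -0.175, 0.1182]
tcp_rot: [-3.14, 1.054, 1.643]
force: [-0.1, 0.1, -0.5]
width: 0.0208
```

Emit:
jog_arm:
  rows:
    - [[0,0,0,0,0,0,20.7],[0,0,0,0,0,0,20.7],[0,0,0,0,0,0,20.7]]

```text
time_s: 18.53
eef_pos: [0.5844, -0.1749, 0.1177]
tcp_rot: [-3.14, 1.054, 1.646]
force: [0.6, 0.7, -0.8]
width: 0.0208
```

```bash
sed -i 's/\[.02,0,.02\]/[0,-.03,.03]/' look.py; python3 look.py 12
```

```text
18.5333 [ 0.58438098 -0.17488565  0.11765639] [ 0.63208609  0.74018001 -0.78032487] 0.020751809469919336
crop 230 180
tweezers [287.8 254.8] 0.81 [ 0.588 -0.127  0.039]
tip [287.7 236.4] 0.61 [ 0.574 -0.247  0.176]
tip [300.5 232.5] 0.6 [ 0.6   -0.244  0.181]
gauge [290.4 240.9] 0.76 [ 0.581 -0.237  0.157]
dish [292.7 299. ] 0.87 [ 0.585 -0.244  0.005]
dish [389.9 291. ] 0.63 [ 0.806 -0.247  0.008]
```

View pics/side12c.png

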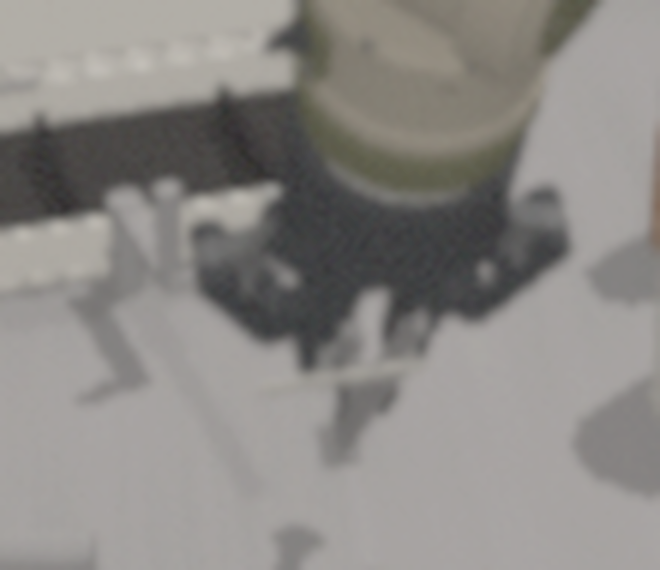

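View pics/d12.png

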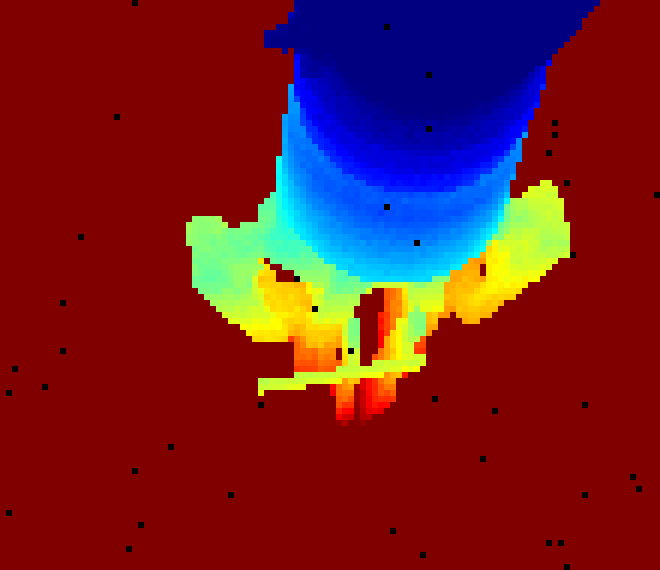

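Run:
```python
from h import *
fs=[env.snapshot("side") for _ in range(3)]
x0,y0,w,h=270,222,36,28
f=np.mean([s["frame"].astype(float) for s in fs],0)[y0:y0+h,x0:x0+w]
f=np.clip((f-30)/(230-30),0,1)**.7*255
cv2.imwrite("pics/z13.png",cv2.resize(f.astype(np.uint8),None,fx=20,fy=20,interpolation=cv2.INTER_CUBIC))
d=np.median([s["range_z"] for s in fs],0)[y0:y0+h,x0:x0+w]
np.set_printoptions(linewidth=250)
print((d*1000).astype(int)[6:28:1])
```

```text
[[ 828  829  844  864  866  866  867  869  868  869  871  859  850  850  831  824  823  823  827  826  827  849 1172 1169  895  892  883  861  839  838  839  841  840  841  875  876]
 [ 832  837  841  848  864  864  866  865  869  869  870  870  851  842  832  833  832  833  836  837 1168 1166 1167 1167  896  892  882  863  842  843  843  844  845  847  874  873]
 [ 838  839  840  843  862  862  864  866  865  868  868  871  850  841  836  834  836  838  840  840 1160 1164 1164 1163  898  890  880  865  846  847  847  851  848  850  874  875]
 [ 841  841  843  845  850  862  862  864  867  867  867  870  850  843  840  841  840  843  843 1161 1157 1160 1160 1158  898  888  882  869  850  830  850  854  853  854  881  880]
 [ 845  847  846  849  848  855  859  861  864  865  866  861  850  842  842  843  844  846  846 1154 1152 1157 1154  912  900  888  887  871  832  826  829  868  868  882  882 1156]
 [ 850  851  850  851  853  851  857  865  865  867  868  861  853  847  846  849  850  850  826  827 1152 1147 1148  915  903  890  851  845  832  829  826  873  874 1145 1149 1149]
 [
[... 2226 characters left out ...]
1096 1097 1097 1099 1095 1098 1096 1095 1097 1100  895  893  900  943  932  919  910  907  907  905 1095 1096 1096 1096 1097 1098 1095 1096 1098 1097]
 [1093 1092 1092 1095 1092 1093 1093 1094 1093 1092 1090 1094 1093 1094 1094 1093  901  906  908  945  932  922  917  920  913 1094 1091 1092 1093 1092 1092 1093 1091 1092 1093 1094]
 [1090 1089 1090 1090 1090 1089 1090 1088 1091 1089 1090 1089 1088 1092 1091  972  911  915  919  947  935  924  926  922 1085 1090 1090 1088 1086 1092 1087 1089 1089 1090 1089 1086]
 [1086 1085 1083 1085 1088 1084 1087 1087 1088 1086 1088 1086 1084 1087 1086  980  923  927  932  946  937  937 1084 1084 1087 1083 1084 1085 1085 1086 1087 1087 1087 1087 1082 1082]]
```

View pics/z13.png

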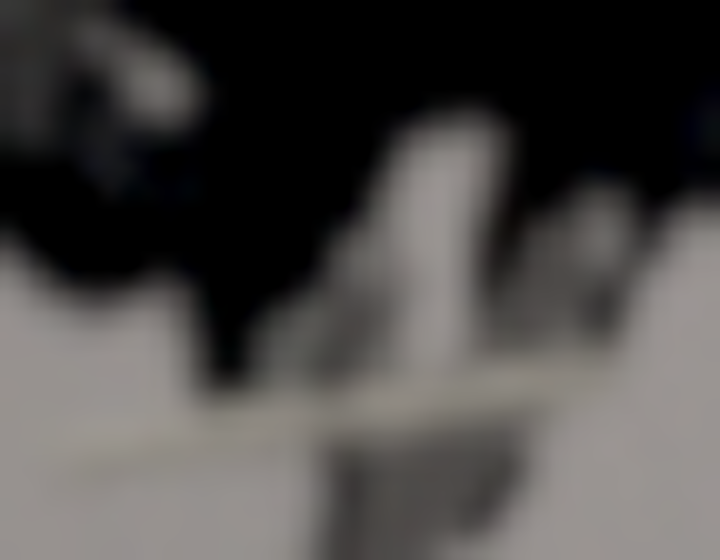

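Run:
```python
from h import *
s=env.snapshot("side");print(s["camera_matrix"][0,0])
def P(u,v,d):
    K=s["camera_matrix"];return (s["T"]@np.array([(u-K[0,2])/K[0,0]*d,(v-K[1,2])/K[1,1]*d,d,1]))[:3]
n=np.linalg.norm
print("inner",n(P(289.5,234.5,.825)-P(298,233,.828)),"outer",n(P(287.5,234.5,.825)-P(300.7,233,.827)))
print("strip",n(P(272.5,238,.842)-P(300.5,233.3,.846)))
print(P(288.5,234.5,.825),P(299.5,233,.827))
d=s["range_z"]
for r in range(228,238):
  g=s["frame"][r,282:304].mean(1).astype(int);print(r,g,(d[r,284:303]*1000).astype(int))
```

```text
413.0676137645159
inner 0.017578716969503156 outer 0.026682840297819112
strip 0.05814547984738807
[ 0.57572094 -0.24624922  0.17979596] [ 0.59799907 -0.24541057  0.18104578]
228 [25 25 23 24 26 24 27 30 50 64 71 72 58 37 29 26 26 27 26 26 24 29] [ 833  824  823  824  826  825  827  846 1170 1173  893  893  882  860
  837  836  840  841  842]
229 [ 26  24  27  25  24  27  29  46  76  95 102  98  73  42  29  23  24  26
  25  24  25  28] [ 833  831  836  836  834  837 1168 1170 1167 1168  895  889  883  863
  843  845  842  842  847]
230 [ 28  24  24  27  26  28  35  61  96 114 118 105  74  40  26  25  30  30
  28  29  26  26] [ 835  839  839  836  839  836 1165 1165 1162 1166  895  887  883  865
  844  846  848  849  850]
231 [ 24  25  27  25  26  29  44  78 108 121 119 103  67  38  26  28  35  46
  45  36  28  28] [ 839  839  841  840  842 1160 1156 1156 1160 1156  899  889  885  867
  850  828  853  853  856]
232 [ 28  25  25  26  29  37  57  89 114 122 118  94  58  31  32  40  48  63
  64  50  37  46] [ 844  846  845  845  845 1157 1155 1156 1152  912  902  888  885  871
  831  826 
[... 280 characters left out ...]
8  80
  82  65  64  89] [ 865  863  865  851  825  827 1149 1146 1148  917  904  890  853  844
  833  825  825  874  878]
235 [ 24  27  29  34  54  73  84  90 105 117 114  83  46  45  57  63  67  71
  70  68  89 108] [ 869  869  869  850  823  826 1140 1139 1141  915  904  866  855  844
  832  829  831  882 1143]
236 [ 27  29  34  45  58  69  75  83  99 115 114  84  54  55  62  63  64  60
  60  81 106 120] [ 871  873  882  849  823  823 1136 1135 1135  916  876  863  854  842
  836  835  895 1136 1134]
237 [ 30  42  51  61  62  62  68  79 102 117 115  88  63  62  65  69  66  57
  57  88 114 123] [ 878  879  879  854  830  832 1135 1132 1135  918  875  867  853  847
  846  900  902 1132 1136]
```

Emit:
jog_arm:
  rows:
    - [[0.01,0,-0.004,0,0.015,0,20.9],[0.02,0,-0.009,0,0.035,0,21.1],[0.03,0,-0.014,0,0.06,0,21.3],[0.04,0,-0.019,0,0.085,0,21.5],[0.05,0,-0.024,0,0.11,0,21.6],[0.06,0,-0.029,0,0.135,0,21.6],[0.07,0,-0.033,0,0.15,0,21.6],[0.078,0,-0.036,0,0.16,0,21.6],[0.078,0,-0.036,0,0.16,0,21.6],[0.078,0,-0.036,0,0.16,0,21.6],[0.078,0,-0.036,0,0.16,0,21.6]]

```text
time_s: 19.9
eef_pos: [0.5835, -0.1608, 0.108]
tcp_rot: [-3.141, 0.803, 1.644]
force: [-0.2, -0.7, -1.5]
width: 0.0214
```

```bash
python3 look.py 14
python3 - <<'E'
from h import *
print(np.round(env.get_state()["qpos"],2))
s=env.snapshot("side");d=s["range_z"]
np.set_printoptions(linewidth=250)
c=w2px(s,[.587,-.246,.155]).astype(int);x0,y0=c[0]-18,c[1]-12;print(x0,y0)
print((d[y0:y0+24,x0:x0+36]*1000).astype(int))
E
```

```text
19.9 [ 0.5834556  -0.16077833  0.10801507] [-0.22887893 -0.72202243 -1.48743665] 0.02143631741016121
crop 229 180
tweezers [283.7 247.5] 0.59 [ 0.574 -0.167  0.091]
tip [288.1 243.2] 0.55 [ 0.575 -0.241  0.155]
tip [299.5 241.3] 0.53 [ 0.59  -0.304  0.202]
gauge [293.4 247.2] 0.55 [ 0.592 -0.195  0.111]
dish [293.6 300.6] 0.83 [ 0.586 -0.252  0.008]
dish [278.9 353.1] 0.58 [ 0.528 -0.536  0.18 ]
[-0.67  0.84  0.36  1.67  0.54  0.67]
276 232
[[ 816  815  804  794  784  779  772  762  757  760  758  759  743  730  726  725  718  718  714  713  712  712  709  705    0  704  701  702  701  638  634  630  626  626  621  618]
 [ 818  816  814  801  790  783  774  770  760  758  760  759  760  744  729  728  728  720  718  717  714  714  714  711  709  711  711  708  705  710  635  630  629  625  624  621]
 [ 818  820  814  812  798  788  781  773  767  764  760  760  761  759  742  734  730  727  725  719  715  716  716  715  714  715  715  714  712  714  715  634  632  627  627  625]
 [ 820  821  820  820  797  793  785  779  771  767  762  762  759  759  760  762  742  733  729  727  725
[... 3037 characters left out ...]
1073 1071 1075 1076 1073 1073 1075 1074 1073 1071 1074 1071 1070 1075 1072 1071 1073 1078 1074 1073 1074 1073 1071 1075 1075 1073 1071 1072 1074 1074]
 [1071 1069 1071 1067 1069 1069 1068 1069 1073 1068 1072 1068 1068 1070 1068 1070 1073 1071 1070 1071 1071 1070 1068 1070 1071 1072 1072 1072 1070 1069 1069 1072 1071 1069 1072 1069]
 [1067 1067 1068 1066 1061 1066 1071 1068 1071 1068 1066 1068 1067 1068 1068 1070 1068 1069 1064 1068 1062 1066 1072 1067 1067 1066 1070 1065 1069 1068 1064 1064 1063 1068 1066 1065]
 [1060 1066 1063 1066 1066 1065 1063 1061 1064 1064 1066 1064 1064 1064 1065 1064 1063 1061 1064 1061 1065 1062 1063 1066 1062 1063 1063 1065 1062 1062 1058 1059 1059 1060 1058 1063]]
```

View pics/side14c.png

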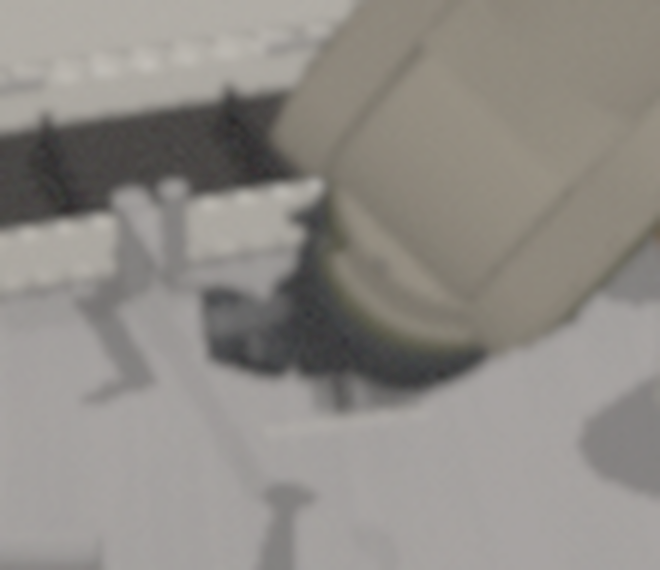

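Emit:
jog_arm:
  rows:
    - [[0,0,0,0,0,0,21.8],[0,0,0,0,0,0,22],[0,0,0,0,0,0,22],[0,0,0,0,0,0,22],[0,0,0,0,0,0,22]]

```text
time_s: 20.62
eef_pos: [0.5833, -0.1609, 0.1077]
tcp_rot: [-3.14, 0.802, 1.644]
force: [-0.8, -0.2, -1.0]
width: 0.0218
```

```bash
cat > gap.py <<'E'
from h import *
np.set_printoptions(linewidth=250)
st=env.get_state();print(st["time_s"],st["width"],st["eef_pos"],st["force"])
D=[env.snapshot("side") for _ in range(3)]
d=np.median([a["range_z"] for a in D],0);s=D[0]
print((d[240:250,282:304]*1000).astype(int))
t=env.snapshot("top");cv2.imwrite("pics/top_last.png",t["frame"])
E
python3 gap.py
```

```text
20.6167 0.021818014071543868 [ 0.5832949  -0.1608623   0.10769362] [-0.79835007 -0.2061243  -1.00289326]
[[ 861  852  798  795  789  784  778  777  772  770  767  764  761  761  760  759  759  758  762  761  759  760]
 [ 862  853  853  857  795  791  785  780  779  777  774  771  770  768  765  765  764  763  765  763  766  768]
 [ 862  885  901  907  866  797  792  789  785  784  782  778  777  778  775  774  773  773  773  773  777  780]
 [ 907  909  911  908  867  861  865  797  793  792  790  785  786  783  782  782  783  783  785  785  790  790]
 [ 922  923  916  913  872  840  841  944  935  924  797  795  793  793  793  792  793  793  795  798 1104 1106]
 [1023 1013  917  912  879  842  840  947  936  925  912  902  891  881  873  863  851  844  843 1100 1102 1102]
 [1024 1020  923  912  882  844  841  841  937  924  914  901  891  881  871  864  866 1096 1095 1096 1096 1095]
 [1023 1020  929  913  887  862  840  953  938  929  920  906  895  883  874  867  866 1093 1091 1095 1094 1094]
 [1089 1089  935  912  897  862  862 1090 1089 1089 1090 1089  869  863  862  863  862  862 1088 1086 1088 1089]
 [1087 1087 1083 1083  871  861  863  860  863  863  862  862  862 1084 1082 1087 1084 1086 1085 1086 1086 1085]]
```

Run:
```python
from h import *
s=env.snapshot("side");cv2.imwrite("pics/side_last.png",s["frame"])
def P(u,v,d):
    K=s["camera_matrix"];return (s["T"]@np.array([(u-K[0,2])/K[0,0]*d,(v-K[1,2])/K[1,1]*d,d,1]))[:3]
a,b=P(287.6,246,.841),P(299.5,244.5,.843);print(a,b,np.linalg.norm(a-b)-.004)
for p in(a,b):print(np.linalg.norm(p[:2]-[.5845,-.2453]))
```

```text
[ 0.573984   -0.24478232  0.15072287] [ 0.59850789 -0.24418207  0.15195365] 0.02056209472672372
0.01052873815003405
0.014052428445833156
```

View pics/top_last.png

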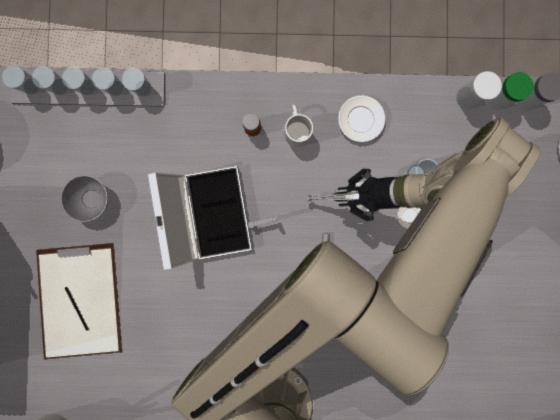

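View pics/side_last.png

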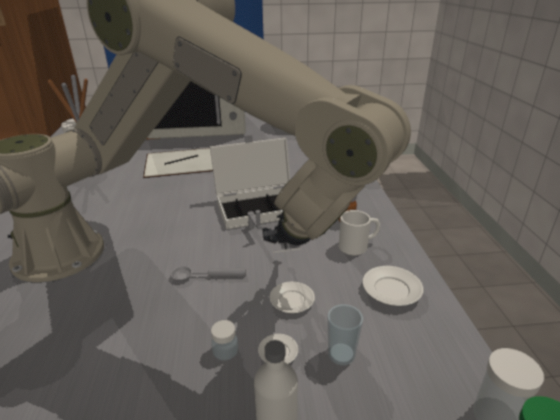

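Emit:
jog_arm:
  rows:
    - [[0,0,0,0,0,0,22],[0,0,0,0,0,0,22],[0,0,0,0,0,0,22],[0,0,0,0,0,0,22],[0,0,0,0,0,0,22],[0,0,0,0,0,0,22],[0,0,0,0,0,0,22],[0,0,0,0,0,0,22],[0,0,0,0,0,0,22],[0,0,0,0,0,0,22],[0,0,0,0,0,0,22],[0,0,0,0,0,0,22]]

```text
time_s: 21.87
eef_pos: [0.5833, -0.1609, 0.1077]
tcp_rot: [-3.14, 0.802, 1.644]
force: [0.9, -0.3, -1.3]
width: 0.0221
```

```bash
python3 gap.py
```

```text
21.8667 0.0221052676394715 [ 0.58331259 -0.16085192  0.10772855] [ 0.94572145 -0.26526333 -1.32734843]
[[ 861  854  799  794  789  783  780  776  774  769  765  764  762  760  761  759  759  759  760  760  759  759]
 [ 862  851  856  858  794  791  786  784  779  777  774  772  769  767  765  764  765  765  764  765  767  769]
 [ 886  884  900  907  868  798  793  789  786  785  780  778  778  774  775  773  772  773  774  774  778  781]
 [ 909  910  913  908  867  862  866  798  792  793  789  787  786  784  784  782  783  782  785  786  790  793]
 [ 921  923  916  912  871  840  841  945  935  924  798  797  795  792  793  793  792  795  794  798 1104 1107]
 [1022 1015  917  913  877  839  839  948  936  924  913  900  893  881  871  861  850  843  842 1100 1102 1099]
 [1024 1019  921  913  883  845  842  842  939  926  915  902  892  882  872  864  865 1095 1097 1097 1098 1095]
 [1022 1022  929  915  888  863  842  951  938  927  917  907  895  883  874  865  865 1091 1092 1094 1089 1093]
 [1090 1088  933  912  896  861  864 1089 1088 1090 1091 1089  867  861  863  863  860  863 1092 1089 1087 1089]
 [1088 1086 1086 1085  866  861  862  861  863  861  863  862  862 1083 1086 1083 1084 1084 1085 1081 1085 1084]]
```

Everything is unchanged after more than a second of holding, so I am handing in.

```bash
python3 -c "
from bench import env
print(env.finish_job())"
```

```text
the job is handed in; nothing more can be done
None
```

I finished the task and handed it in at about 22 s, with the tweezers still in the grip over the middle-sized dish. The hand-in reports no verdict, so I don't know how it was judged.

**What I did:**
- I pushed the hasp's post outward with the shut fingers, and the lid sprang fully open.
- I gripped the tweezers by the black pads and lifted them clear of the case.
- I carried them over the dish and turned them towards the side camera to measure the gap.
- I then set the finger opening to 22 mm.

**Last checks:**

| Check | Measured | Allowed |
|---|---|---|
| Tip gap | about 20 mm (20.6 and 19.8 from the same images) | 17–23 mm |
| Tip height | about 151 mm | 70–220 mm |
| Tips from the dish centre | 11 and 14 mm | under 42 mm |

- The depth picture did not change over the last second or more of holding.
- In the last side picture the dish and the other kitchenware in view stood where they started, and the case was open.

**What was off or uncertain:**
- The tweezers slipped in the pads and hung tips-up, at roughly 45° by the later depth readings. I tilted the gripper to bring the tips back down.
- I could not make out the two dark lines on the gauge. The gap comes from depth measurements, good to about ±1.5 mm.
- The pad width alone would have misled me: at 20.8 mm wide the measured gap was only about 18 mm, so I opened the fingers slightly.
- The tail was hidden behind the gripper at the end. I worked out its clearance (about 4 cm) from the geometry, and the wrist force showed no contact.

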